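# Stand back the upper arm of a dental articulator

### The arm

A 7-joint arm with a two-finger parallel gripper is mounted at the origin on the work surface. World frame = base frame: x ahead of the robot, y to its left, z up, the work surface at z = 0. Lengths are in m, angles in rad, forces in N, time in s.
With the tool pointing down it reaches from about 0.4 to 0.85 m from the base axis. Payload 6.9 kg.
Tool frame: the origin (TCP) lies on the centre line of the jaws, within the pads' length; the fingertips stand 19 mm ahead of it and the grasp point (between the pads) is the TCP; z points along the fingers, y is the line along which they close (so a half turn about z gives the same grasp; the last joint's range is limited). The gripper opens to 85 mm and grips with 20 to 120 N. Pads are 22 mm wide; open, the fingers measure 114 mm over their backs; the gripper's body (76 mm by 85 mm) begins 54 mm behind the grasp point. The pads swing forward as they close: fully open they stand 13 mm farther back than shut.
Start: joints at [-1.03, 0.507, -0.238, 1.5, 0.126, 1.149, -0.155], TCP at [0.264, 0.567, 0.25] pointing down, gripper open.
Joint ranges: [-3.08, 3.08], [-0.24, 2.05], [-1.43, 1.35], [0, 2.5], [-1.52, 4.66], [0.17, 1.96], [-2.89, 2.89]. Speed limits (rad/s): [2.39, 2.39, 3.14, 3.14, 3.14, 3.14, 3.14].

### API

Orientations are given as a unit quaternion [w, x, y, z].
In Python, from rig import robot gives the robot as it stands. The module is installed in compiled form; this text tells all that it offers.
- The arm moves only by the tool drive_tool, never from a script. Its argument "plan" is one flat list of numbers, 4 for each row, row after row: the shift along the world's x, y, z in cm, then the turn about the world's z in degrees. A call has 1 to 10 rows; each row shifts and turns the commanded pose from where the row before left it; what a row does not reach is not made up. A row lasts 1/10 s, in which the tool goes at most 50 mm and 8.59 degrees, less where a joint would pass 70% of its speed; a pose out of reach is approached as far as the arm can. A call with a gripper value outside its range is refused whole. "gripper" is the opening, from 0 (shut) to 1 (fully open), set as the call begins (left out, the last holds). The fingers move at their own pace and stop on an object; "newtons" is the grip in N (left out, the last holds). Time passes only in rows, so rows that do not move let the fingers close. It gives the time, the measured TCP pose, the force, the opening and the grip force at its end, in the units of the state.
- robot.observe(): the state, without advancing time (a new reading comes with each control period).
- robot.get_image(name): name is "scene" or "top" or "wrist"; returns a dict with "frame" (400x640x3 uint8, red, green, blue), "z_map" (400x640 float32, m along the optical axis (not along the pixel's ray), 0 where there is no reading), "fovy" (degrees; the focal length in pixels is half the picture's height over the tangent of half this angle, whatever the lens; pixels are square), "cx", "cy" (the principal point, pixels), "view" (4x4, takes a point from world to camera coordinates); the wrist camera has in their place "tool_from_camera" (4x4, takes a point from camera to tool coordinates, whose origin is the TCP and whose axes are the flange's). Camera axes: x right, y down, z forward; pixel columns grow to the right and rows downward; lengths in m; the calibration is good to about 2 mm. A picture is of the moment at which its call begins: read the wrist's pose just before it.
- robot.finish_job(): hands the job in; it is judged then, once.
The state is a dict: "clock": time; "qpos": joint angles; "qvel": joint speeds; "tau": joint torques, N m; "tool_pos": TCP position; "tcp_rot": TCP orientation; "force": force on the tool from outside, world axes, zero at the start; "moment": the same for the moment, N m; "grip_width": opening from 0.0 (shut) to 1.0 (fully open); "gripper_force": force on a finger pad.
Only numpy, scipy, OpenCV 4.12 (cv2) and the standard library are available. Lean on these libraries where they do the work, as an engineer would, in place of code of your own. Each camera call takes 0.05 s, during which the arm holds its last target. There are 200 camera calls.

### The job

Open the articulator that carries the pink wax set-up with white teeth: with the fingers, push the front end of its upper arm up and over until the arm leans back against its stop and stays there by itself. Work gently, so that the arm neither slams open nor drops shut; keep off the wax, teeth and plaster, and do not pinch, lift, tip or shove the articulator. Leave the other articulator closed, and it and the bottle, wax knife and spare model where they are.

Things in the scene. Friction and masses are not known exactly. Their poses are not given: they have to be found in the camera images.
- pink_articulator: the articulator (metal jaw holder) to open: lower frame, 1.2 to 1.5 kg with all it carries, standing loose on rubber feet. Origin: centre of its underside. x from front (brass screw, facing roughly to the robot) to rear (hinge), y left, z up. Base plate x -90 to 85 mm, z 5 to 17; rear posts at y +-55 carry the hinge line (along y at x 45, z 105). Closed: 190 long, 146 wide, 138 mm high
- pink_hinge (a point): midpoint of the hinge line, at x 45, y 0, z 105 mm of pink_articulator. Its axes turn with the upper arm, and equal the lower frame's when closed. In this arm frame (mm): flat bar 32 wide, x 2 to -104, z -5 to 7; at its front a block, x -101 to -123, 24 wide, z -9 to 11, with the brass screw ahead of it; tallest part behind: cross bar z 8 to 18 over the hinge
- pink_screw (a point): centre of the front end face of the knurled brass clamp screw, the foremost part of the upper arm and the place to push under it, at x -150, z 0 in the arm frame (axes as pink_hinge). The screw: diameter 16 mm, from x -150 to -123. Closed, it is 105 mm above the bench; below it are only bench and the incisal table (36 mm disc, top 32 mm high, front edge 19 mm behind this point)
- pink_arm (a joint): opening angle of the upper arm, rad: 0 closed (start), grows as its front goes up and over to the rear; 1.57 upright, 2.2 leaning on its stop. Arm with case 0.31 to 0.38 kg; damped hinge (0.025 N m friction, 0.04 N m s/rad): 1.5 to 2 N up at the screw raises it; left alone it drops shut below about 1.6, may stay from 1.6 to 1.9, and sinks back to the stop beyond 1.9
- pink_upper_case: white plaster, stone and pink wax with white teeth under the upper arm (62 mm wide, 58 long, 42 high); origin: middle of its top, on the arm's underside, at x -65, z -5 mm in the arm frame; not to be touched
- pink_lower_case: the matching lower half on the lower frame, the same size; origin: middle of its underside, at x -20, z 17 mm of pink_articulator; not to be touched
- yellow_articulator: the other articulator, of the same make and size, with plain yellow stone models; origin and axes as pink_articulator; stays closed and in place
- yellow_arm (a joint): opening angle of its upper arm, rad; stays 0
- bottle: small amber bottle with a white cap, 34 mm diameter, 85 mm high; origin: centre of its underside; bystander
- wax_knife: wax knife, wooden handle and slim steel blade, 170 mm long, 14 mm high, lying on the bench; origin: under its middle, x towards the blade; bystander
- spare_model: loose yellow stone dental model, about 64 by 64 by 28 mm; origin: centre of its underside; bystander
- pink_pin (a point): lower end of the upright steel incisal pin, diameter 8 mm, clamped in the block just behind the screw: at x -113 in the arm frame, from z -73 (this point) to 33 mm. It turns with the arm: upright arm, pin level and pointing to the front; arm leaning back, pin pointing up and to the front, so fingers that stay between screw and pin get in its way
Mind the look-alikes: they are no part of the job. What is shaped like the pink_articulator but turquoise is not meant.

How it is judged:
At the end, for the whole second after the job is handed in: The pink set-up's upper arm rests against its back stop (joint above 2.12 of 2.2 rad) and is at rest; its articulator stands flat on the bench within 30 mm of where it was; the other articulator is closed and, like the bottle, knife and spare model, within 20 mm of its place (value of joint pink_arm above 2.12 rad and velocity of joint pink_arm between -0.1 and 0.1 rad/s and angle between pink_articulator's own z axis and vertical below 0.03 rad and height (world z) of pink_articulator below 0.004 m and distance of pink_articulator from where it was at the start of the episode below 0.03 m and value of joint yellow_arm below 0.03 rad and distance of each of yellow_articulator, bottle, wax_knife, spare_model from where it was at the start of the episode below 0.02 m); the robot touches nothing.
It fails at once if the upper arm slams open or drops shut (faster than 2.5 rad/s) (velocity of joint pink_arm above 2.5 rad/s or velocity of joint pink_arm below -2.5 rad/s).
It fails at once if the wax, teeth or plaster of the pink case is pressed (over 1 N) (contact force between anything else and pink_upper_case above 1 N or contact force between anything else and pink_lower_case above 1 N).
It fails at once if the articulator is pinched or pushed hard (over 20 N from the fingers) (contact force between the fingers and pink_articulator above 20 N).
It fails at once if the pink articulator is lifted (10 mm), tipped (0.12 rad) or shoved (30 mm) (height (world z) of pink_articulator above 0.01 m or angle between pink_articulator's own z axis and vertical above 0.12 rad or distance of pink_articulator from where it was at the start of the episode above 0.03 m).
It fails at once if the other articulator is opened or shoved, or the bottle, wax knife or spare model is moved (20 mm) (value of joint yellow_arm above 0.15 rad or distance of any of yellow_articulator, bottle, wax_knife, spare_model from where it was at the start of the episode above 0.02 m).
It also fails if it takes over 54 s, if anything falls off the work surface, if the arm or the gripper's body presses on something with over 40 N, if the wrist force passes 120 N, or if a joint passes its speed limit or range.

## Working session

There is one attempt and no reset: what is moved stays moved. The work goes in short steps, Python scripts to look and compute and a tool call to move; the robot and the scene stay as the last step left them, time stands still between calls to the robot, and variables do not carry over. Pictures are saved under pics/ and viewed, at most 10 in all, crops included, and the job is handed in when it is done.

Besides the shell and the picture viewer there is one more tool, called after "Request:" as name(argument=value, ...) on one line, values as JSON. drive_tool: Moves the arm, as the interface text tells. Its arguments: {"type":"object","properties":{"plan":{"type":"array"},"gripper":{"type":"number"},"newtons":{"type":"number"}},"required":["plan"]}

```bash
mkdir -p pics; cat > h.py <<'E'
import numpy as np, cv2
from rig import robot
def grab(n):
    d=robot.get_image(n); np.savez(f'{n}.npz',**d); return d
def world(d,u,v,z=None):
    f=200/np.tan(np.radians(d['fovy'])/2)
    u0,v0=int(round(u)),int(round(v))
    if z is None: z=float(d['z_map'][v0,u0])
    p=np.array([(u-d['cx'])/f*z,(v-d['cy'])/f*z,z,1])
    return (np.linalg.inv(d['view'])@p)[:3]
def proj(d,P):
    f=200/np.tan(np.radians(d['fovy'])/2)
    p=d['view']@np.append(P,1); return p[0]/p[2]*f+d['cx'],p[1]/p[2]*f+d['cy']
E
python3 - <<'E'
from h import *
o=robot.observe(); print(o['clock'],o['tool_pos'],o['tcp_rot'])
a=grab('scene');b=grab('top')
for n,d in(('scene',a),('top',b)): cv2.imwrite(f'pics/{n}1.png',d['frame'][:,:,::-1]); print(d['fovy'],np.linalg.inv(d['view']).round(3))
E
```

```text
0.0 [0.26373824 0.56611014 0.24943783] [-1.56044564e-04  2.16190732e-01  9.76350747e-01 -8.73188591e-04]
57.42419719273764 [[-0.118  0.525 -0.843  1.238]
 [ 0.993  0.043 -0.113  0.077]
 [-0.023 -0.85  -0.526  0.544]
 [ 0.     0.     0.     1.   ]]
54.85170361234976 [[ 0.015 -0.991  0.132  0.4  ]
 [-0.999 -0.019 -0.029  0.011]
 [ 0.031 -0.132 -0.991  1.097]
 [ 0.     0.     0.     1.   ]]
```

View pics/scene1.png

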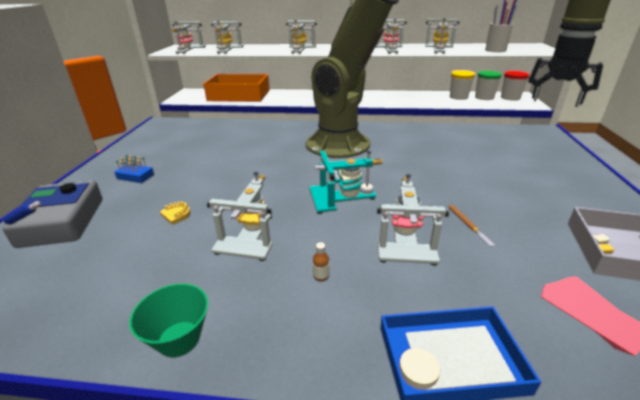

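View pics/top1.png

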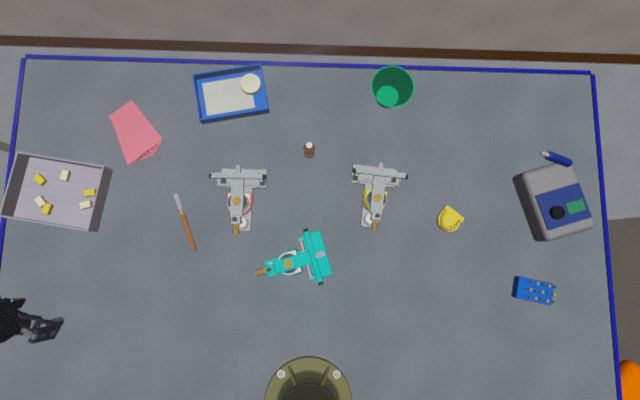

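Three look-alikes show in the top view: grey with pink wax at (238,200), grey with yellow models at (378,195) and turquoise at (295,258). The first one fits, since the scene view shows pink at (407,220). I'll confirm it in an enlarged crop.

```bash
python3 - <<'E'
from h import *
a=dict(np.load('scene.npz'));b=dict(np.load('top.npz'))
A=cv2.resize(a['frame'][160:275,360:480],None,fx=4,fy=4,interpolation=2); B=cv2.resize(b['frame'][150:250,200:280],None,fx=4.6,fy=4.6,interpolation=2)
A=A[:460,:420];B=B[:460,:368]
cv2.imwrite('pics/crop.png',np.hstack([A,B])[:,:,::-1])
for uv in [(236,234),(236,230),(237,221),(238,200),(238,190),(212,178),(264,178),(238,178)]: print('top',uv,world(b,*uv).round(3))
E
```

```text
top (236, 234) [0.439 0.191 0.112]
top (236, 230) [0.449 0.191 0.11 ]
top (237, 221) [0.471 0.189 0.115]
top (238, 200) [0.525 0.189 0.116]
top (238, 190) [0.551 0.191 0.111]
top (212, 178) [0.58  0.257 0.117]
top (264, 178) [0.584 0.125 0.114]
top (238, 178) [0.581 0.19  0.119]
```

View pics/crop.png

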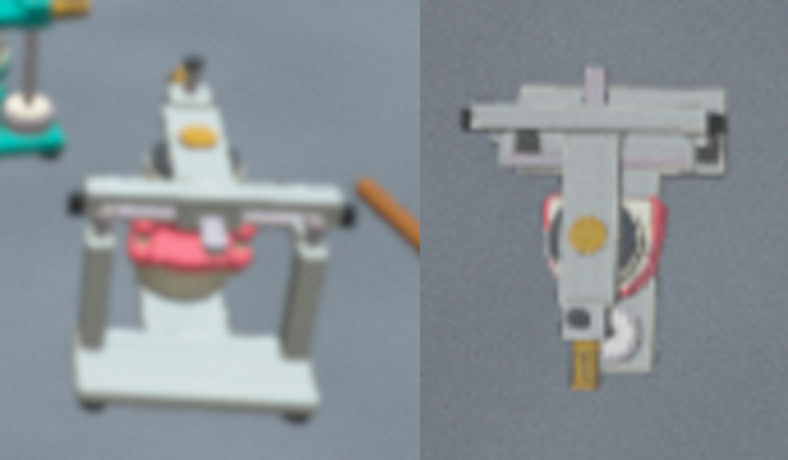

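The crop confirms the target: grey metal, pink wax and white teeth. Its screw tip is at top-view pixel (235.9,234.3), about world (0.437, 0.191). The hinge is near (0.586, 0.191) and the yaw is about 0.

The tool only points down, so I'll press shut fingers on the screw's front face and lead it up its arc.

Request:
drive_tool(plan=[1.2, -3.76, 0, 2.5, 1.2, -3.76, 0, 2.5, 1.2, -3.76, 0, 2.5, 1.2, -3.76, 0, 2.5, 1.2, -3.76, 0, 2.5, 1.2, -3.76, 0, 2.5, 1.2, -3.76, 0, 2.5, 1.2, -3.76, 0, 2.5, 1.2, -3.76, 0, 2.5, 1.2, -3.76, 0, 2.5], gripper=0)

```text
clock: 1.1
tool_pos: [0.3839, 0.1889, 0.2502]
tcp_rot: [-0.0, -0.001, 1.0, -0.0]
force: [1.0, -0.3, -1.2]
grip_width: 0.001
gripper_force: 0.0
```

Request:
drive_tool(plan=[0.1, 0.2, -2, 0, 0.1, 0, -2, 0, 0.1, 0, -2, 0, 0.1, 0, -2, 0, 0.1, 0, -2, 0, 0.1, 0, -2, 0, 0.1, 0, -2, 0, 0, 0, -0.3, 0, 0, 0, 0, 0, 0, 0, 0, 0])

```text
clock: 2.1
tool_pos: [0.3911, 0.1928, 0.1079]
tcp_rot: [0.0, -0.0, 1.0, 0.0]
force: [-0.1, 0.7, -0.7]
grip_width: -0.001
gripper_force: 0.0
```

```bash
python3 - <<'E'
from h import *
o=robot.observe(); print(o['tool_pos'],o['force'])
a=grab('scene');b=grab('top');w=grab('wrist')
A=cv2.resize(a['frame'][120:260,360:480],None,fx=3.2,fy=3.2,interpolation=2)[:400,:384]; B=cv2.resize(b['frame'][160:260,190:290],None,fx=4,fy=4,interpolation=2)
cv2.imwrite('pics/c2.png',np.hstack([A,B])[:,:,::-1]);cv2.imwrite('pics/w2.png',w['frame'][:,:,::-1])
E
```

```text
[0.39114551 0.19276481 0.10793857] [-0.09397857  0.73201889 -0.73569334]
```

View pics/c2.png

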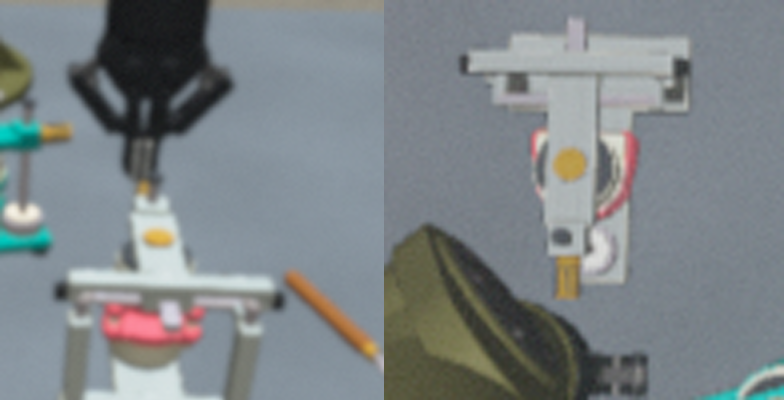

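View pics/w2.png

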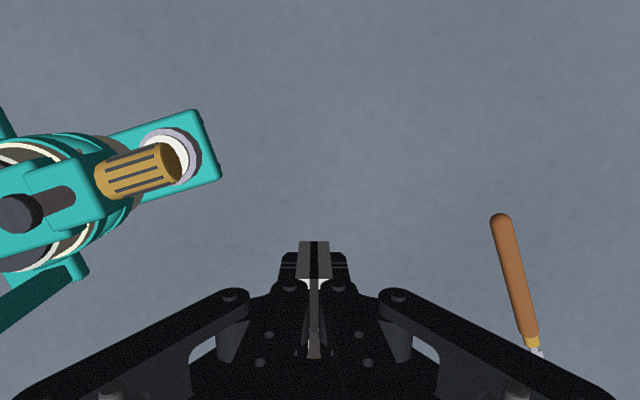

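The scene crop shows the shut fingers in front of the brass screw and in line with it, at crop (143,180). The wrist view shows only the turquoise articulator and the knife, so the way is clear.

Request:
drive_tool(plan=[0.7, -0.1, 0, 0, 0.7, 0, 0, 0, 0.6, 0, 0, 0, 0.6, 0, 0, 0, 0.2, 0, 0, 0, 0.2, 0, 0, 0, 0, 0, 0, 0])

```text
clock: 2.95
tool_pos: [0.421, 0.1916, 0.1072]
tcp_rot: [-0.0, -0.0, 1.0, -0.0]
force: [-0.3, 0.3, -0.1]
grip_width: 0.001
gripper_force: 0.0
```

Request:
drive_tool(plan=[0.2, 0, 0, 0, 0.2, 0, 0, 0, 0.1, 0, 0, 0, 0, 0, 0, 0, 0, 0, 0, 0])

```text
clock: 3.45
tool_pos: [0.4258, 0.1915, 0.1073]
tcp_rot: [-0.0, -0.0, 1.0, -0.0]
force: [-0.2, -0.3, -0.2]
grip_width: -0.003
gripper_force: 0.0
```

Request:
drive_tool(plan=[0.1, 0, 0, 0, 0.1, 0, 0, 0, 0, 0, 0, 0, 0, 0, 0, 0])

```text
clock: 3.85
tool_pos: [0.4275, 0.1915, 0.1072]
tcp_rot: [-0.0, -0.0, 1.0, -0.0]
force: [-1.5, 0.1, 0.8]
grip_width: 0.002
gripper_force: 0.9
```

Request:
drive_tool(plan=[0.1, 0, 0, 0, 0, 0, 0, 0, 0, 0, 0, 0])

```text
clock: 4.15
tool_pos: [0.4276, 0.1915, 0.1072]
tcp_rot: [-0.001, -0.001, 1.0, -0.0]
force: [-5.7, 0.3, 3.1]
grip_width: 0.0
gripper_force: 2.6
```

Contact is made at 5.7 N. I'll try a small raise, following the arc.

Request:
drive_tool(plan=[0, 0, 0.1, 0, 0, 0, 0.1, 0, 0, 0, 0.1, 0, 0, 0, 0.1, 0, 0, 0, 0, 0])

```text
clock: 4.65
tool_pos: [0.4276, 0.1915, 0.1109]
tcp_rot: [-0.001, -0.001, 1.0, -0.0]
force: [-5.4, 0.8, -0.4]
grip_width: 0.002
gripper_force: 2.7
```

```bash
python3 - <<'E'
from h import *
o=robot.observe(); print(o['tool_pos'],o['force'])
b=grab('top');a=grab('scene')
for uv in [(237,221),(238,216),(238,200),(238,190)]: print(uv,world(b,*uv).round(4))
for P in [(.46,.191,.115)]: print(proj(a,P))
E
```

```text
[0.42757582 0.19146616 0.11092819] [-5.38413457  0.75818037 -0.39381269]
(237, 221) [0.4709 0.1881 0.1204]
(238, 216) [0.4837 0.1864 0.119 ]
(238, 200) [0.5252 0.1892 0.1131]
(238, 190) [0.5515 0.1908 0.1102]
(np.float64(405.5385894724628), np.float64(179.68200812082515))
```

Request:
drive_tool(plan=[0, 0, 0.1, 0, 0, 0, 0.1, 0, 0, 0, 0.1, 0, 0, 0, 0.1, 0, 0, 0, 0, 0])

```text
clock: 5.25
tool_pos: [0.4276, 0.1915, 0.115]
tcp_rot: [-0.001, -0.0, 1.0, -0.0]
force: [-5.4, -0.1, -0.7]
grip_width: -0.001
gripper_force: 2.7
```

```bash
cat >> h.py <<'E'
def ang(hx=.586,hy=.191):
    b=grab('top'); v,u=np.mgrid[140:250,210:270]; 
    W=np.array([world(b,x,y) for x,y in zip(u.ravel(),v.ravel())])
    m=(abs(W[:,1]-hy)<.012)&(W[:,2]>.1)&(W[:,0]<hx-.025)&(W[:,0]>hx-.098)
    p=np.polyfit(W[m,0],W[m,2],1); return -np.arctan(p[0]),m.sum()
E
python3 - <<'E'
from h import *
print(ang())
o=robot.observe(); print(o['tool_pos'],o['force'])
E
```

```text
(np.float64(0.06315413049459759), np.int64(272))
[0.42760285 0.19147718 0.11490052] [-6.67600152  1.92731414 -0.47809306]
```

The fitted angle is 0.063 rad, so the arm follows without slipping. I'll carry on along the arc and check the force as I go.

Request:
drive_tool(plan=[0.01, 0, 0.3, 0, 0.015, 0, 0.3, 0, 0.015, 0, 0.3, 0, 0.02, 0, 0.3, 0, 0.02, 0, 0.3, 0, 0, 0, 0, 0])

```text
clock: 5.9
tool_pos: [0.4286, 0.1914, 0.1303]
tcp_rot: [-0.001, -0.0, 1.0, -0.0]
force: [-5.2, 1.2, -0.2]
grip_width: 0.003
gripper_force: 2.7
```

Next .155 to .255: dx 2.26 mm, dz 14.8 mm.

Request:
drive_tool(plan=[0.03, 0, 0.3, 0, 0.04, 0, 0.3, 0, 0.045, 0, 0.3, 0, 0.05, 0, 0.3, 0, 0.06, 0, 0.29, 0, 0, 0, 0, 0])

```text
clock: 6.5
tool_pos: [0.431, 0.1914, 0.1453]
tcp_rot: [-0.001, -0.0, 1.0, -0.0]
force: [-4.7, 0.1, 0.4]
grip_width: -0.001
gripper_force: 2.7
```

```bash
python3 - <<'E'
from h import *
print(ang())
o=robot.observe(); print(o['tool_pos'],o['force'])
E
```

```text
(np.float64(0.2663413551872444), np.int64(268))
[0.43098162 0.19143731 0.14515535] [-5.30671275  0.82118362 -0.65157723]
```

Request:
drive_tool(plan=[0.08, 0, 0.366, 0, 0.09, 0, 0.364, 0, 0.1, 0, 0.362, 0, 0.105, 0, 0.36, 0, 0.11, 0, 0.357, 0, 0.12, 0, 0.354, 0, 0.125, 0, 0.35, 0, 0.13, 0, 0.345, 0, 0, 0, 0, 0])

```text
clock: 7.45
tool_pos: [0.4404, 0.1915, 0.1742]
tcp_rot: [-0.0, -0.0, 1.0, -0.0]
force: [-6.0, 1.0, 1.2]
grip_width: -0.002
gripper_force: 2.8
```

Request:
drive_tool(plan=[0.145, 0, 0.345, 0, 0.15, 0, 0.34, 0, 0.16, 0, 0.338, 0, 0.17, 0, 0.332, 0, 0.175, 0, 0.328, 0, 0.185, 0, 0.322, 0, 0.19, 0, 0.316, 0, 0.195, 0, 0.31, 0, 0, 0, 0, 0])

```text
clock: 8.35
tool_pos: [0.455, 0.1916, 0.2006]
tcp_rot: [0.001, -0.0, 1.0, 0.0]
force: [-2.7, -0.7, 1.2]
grip_width: -0.002
gripper_force: 1.2
```

```bash
python3 - <<'E'
from h import *
print(ang())
o=robot.observe(); print(o['tool_pos'],o['force'])
E
```

```text
(np.float64(0.4845250607293616), np.int64(288))
[0.45472756 0.19157398 0.20031348] [-2.14699352  0.42065916  0.08893823]
```

```bash
python3 - <<'E'
from h import *
a=grab('scene');b=dict(np.load('top.npz'))
A=cv2.resize(a['frame'][120:270,360:480],None,fx=3.2,fy=3.2,interpolation=2); B=cv2.resize(b['frame'][140:260,190:290],None,fx=4,fy=4,interpolation=2)
cv2.imwrite('pics/c3.png',np.hstack([A,B])[:,:,::-1])
v=np.arange(172,236,4)
for y in v: print(y,world(b,238,y).round(3))
print(world(a,*(385,250)).round(3))
E
```

```text
172 [0.597 0.191 0.118]
176 [0.587 0.191 0.116]
180 [0.575 0.189 0.126]
184 [0.564 0.188 0.132]
188 [0.551 0.185 0.145]
192 [0.54  0.183 0.15 ]
196 [0.529 0.181 0.161]
200 [0.518 0.179 0.167]
204 [0.509 0.179 0.167]
208 [0.502 0.184 0.139]
212 [0.492 0.184 0.135]
216 [0.492 0.205 0.017]
220 [0.46  0.154 0.3  ]
224 [0.452 0.155 0.289]
228 [0.444 0.154 0.295]
232 [ 0.449  0.206 -0.002]
[0.607 0.144 0.018]
```

View pics/c3.png

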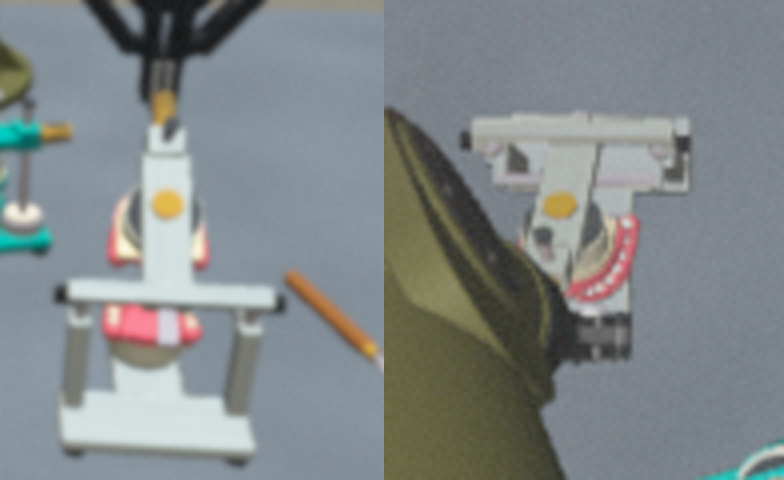

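The top-view slope gives about 0.62 rad. The screw is still held at the fingertips and the base hasn't moved. Continuing.

Request:
drive_tool(plan=[0.2, 0, 0.312, 0, 0.215, 0, 0.305, 0, 0.23, 0, 0.3, 0, 0.24, 0, 0.29, 0, 0.25, 0, 0.283, 0, 0.26, 0, 0.275, 0, 0.27, 0, 0.27, 0, 0.275, 0, 0.26, 0, 0, 0, 0, 0])

```text
clock: 9.35
tool_pos: [0.4741, 0.1916, 0.2234]
tcp_rot: [0.0, -0.0, 1.0, 0.0]
force: [-1.2, -0.1, 0.1]
grip_width: -0.001
gripper_force: 0.9
```

Request:
drive_tool(plan=[0.28, 0, 0.26, 0, 0.285, 0, 0.252, 0, 0.295, 0, 0.245, 0, 0.3, 0, 0.236, 0, 0.305, 0, 0.228, 0, 0.31, 0, 0.22, 0, 0.31, 0, 0.215, 0, 0.315, 0, 0.208, 0, 0, 0, 0, 0])

```text
clock: 10.25
tool_pos: [0.4983, 0.1916, 0.242]
tcp_rot: [0.0, -0.0, 1.0, 0.0]
force: [-0.2, 0.8, 1.2]
grip_width: -0.003
gripper_force: 0.8
```

Request:
drive_tool(plan=[0.33, 0, 0.2, 0, 0.33, 0, 0.19, 0, 0.335, 0, 0.185, 0, 0.335, 0, 0.175, 0, 0.34, 0, 0.165, 0, 0.34, 0, 0.155, 0, 0.345, 0, 0.15, 0, 0.345, 0, 0.14, 0, 0, 0, 0, 0])

```text
clock: 11.15
tool_pos: [0.5253, 0.1914, 0.2554]
tcp_rot: [0.0, -0.0, 1.0, -0.0]
force: [-0.9, 0.3, 0.8]
grip_width: -0.004
gripper_force: 0.3
```

Request:
drive_tool(plan=[0.36, 0, 0.13, 0, 0.36, 0, 0.12, 0, 0.36, 0, 0.11, 0, 0.36, 0, 0.1, 0, 0.365, 0, 0.095, 0, 0.365, 0, 0.085, 0, 0.365, 0, 0.08, 0, 0.37, 0, 0.07, 0, 0, 0, 0, 0])

```text
clock: 12.05
tool_pos: [0.5543, 0.1914, 0.2632]
tcp_rot: [0.0, -0.0, 1.0, -0.0]
force: [-0.7, -0.2, 0.1]
grip_width: 0.001
gripper_force: 0.1
```

```bash
python3 - <<'E'
from h import *
a=grab('scene');o=robot.observe(); print(o['tool_pos'],o['force'])
A=cv2.resize(a['frame'][60:270,320:500],None,fx=2.8,fy=2.8,interpolation=2)
cv2.imwrite('pics/c4.png',A[:,:,::-1])
E
```

```text
[0.55399383 0.19147622 0.26314394] [-0.3285985   0.50421059 -0.8374897 ]
```

View pics/c4.png

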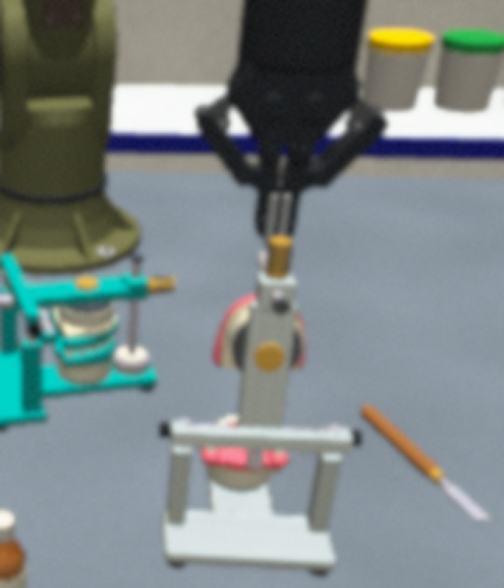

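The arm is nearly upright, with the screw at the fingertips (crop 280,255) and the base standing flat. I'll go on over the top.

Request:
drive_tool(plan=[0.38, 0, 0.05, 0, 0.4, 0, 0, 0, 0.42, 0, 0, 0, 0.42, 0, 0, 0, 0.42, 0, 0, 0, 0.42, 0, 0, 0, 0.42, 0, -0.1, 0, 0.42, 0, -0.1, 0, 0.42, 0, -0.1, 0, 0.4, 0, -0.1, 0])

```text
clock: 13.1
tool_pos: [0.5952, 0.1915, 0.2595]
tcp_rot: [-0.0, -0.0, 1.0, -0.0]
force: [0.5, 0.5, 0.3]
grip_width: 0.003
gripper_force: 0.1
```

Request:
drive_tool(plan=[0.38, 0, -0.03, 0, 0.38, 0, -0.03, 0, 0.36, 0, -0.03, 0, 0.36, 0, -0.03, 0, 0.34, 0, 0, 0, 0.34, 0, 0, 0, 0.32, 0, 0, 0, 0.32, 0, 0, 0, 0.3, 0, 0, 0, 0, 0, 0, 0])

```text
clock: 14.1
tool_pos: [0.6262, 0.1915, 0.2584]
tcp_rot: [0.0, -0.0, 1.0, -0.0]
force: [-0.3, -0.5, -0.2]
grip_width: 0.004
gripper_force: 0.0
```

```bash
python3 - <<'E'
from h import *
a=grab('scene');o=robot.observe(); print(o['tool_pos'],o['force'])
A=cv2.resize(a['frame'][60:270,320:500],None,fx=2.8,fy=2.8,interpolation=2)
cv2.imwrite('pics/c5.png',A[:,:,::-1])
E
```

```text
[0.62597451 0.1915119  0.25833932] [ 0.19763998  0.53879087 -1.13249883]
```

View pics/c5.png

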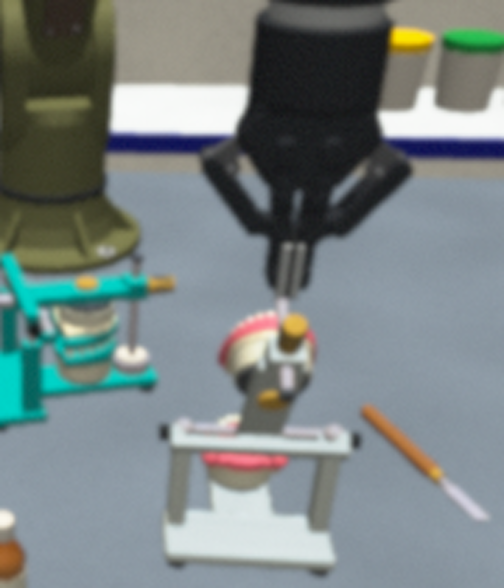

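The arm has left the fingers and leans back. I'll withdraw straight up and then check.

Request:
drive_tool(plan=[0, 0, 1, 0, 0, 0, 2, 0, 0, 0, 3, 0, 0, 0, 3, 0, -1, 0, 3, 0, -3, 0, 0, 0, -3, 0, 0, 0, -3, 0, 0, 0, -3, 0, 0, 0, 0, 0, 0, 0])

```text
clock: 15.15
tool_pos: [0.4925, 0.1923, 0.3805]
tcp_rot: [0.001, -0.002, 1.0, 0.0]
force: [1.2, 0.0, 0.4]
grip_width: 0.001
gripper_force: 0.0
```

```bash
python3 - <<'E'
from h import *
a=grab('scene');o=robot.observe(); print(o['clock'],o['tool_pos'],o['force'])
A=cv2.resize(a['frame'][140:275,360:480],None,fx=4,fy=4,interpolation=2)
cv2.imwrite('pics/c6.png',A[:,:,::-1])
for t in (1.9,2.0,2.12,2.2): print(t,np.round([(u-360)*4 if i==0 else (u-140)*4 for i,u in enumerate(proj(a,(.586-.15*np.cos(t),.191,.105+.15*np.sin(t))))]))
E
```

```text
15.2 [0.49448608 0.19196053 0.38025806] [1.19373433 0.69467483 0.36057222]
1.9 [249.  91.]
2.0 [252. 117.]
2.12 [254. 151.]
2.2 [255. 176.]
```

View pics/c6.png

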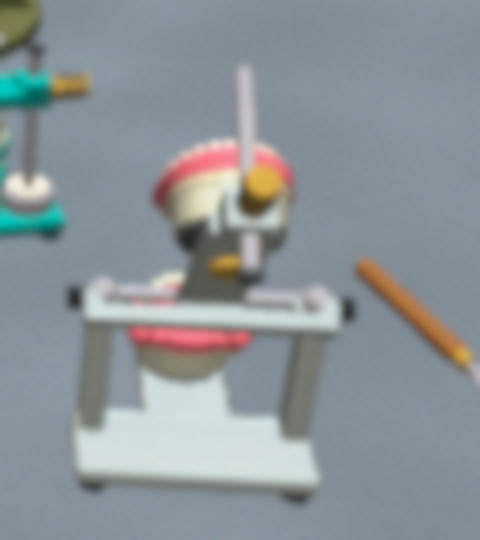

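The screw's end face is at crop (264,188), which fits 2.2 rad on the stop (predicted row 176; 2.12 rad would give 151). The base is where it was, so I'm handing in.

```bash
python3 -c "
from rig import robot
print(robot.finish_job())"
```

```text
the job is handed in; nothing more can be done
None
```

The job is handed in: the last picture shows the pink articulator's upper arm leaning on its back stop (about 2.2 rad), with its base in place and the robot clear, after 15 s; I did not measure the other objects again, but the robot never came near them.

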